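Rewind the film on the hall console until it slips free

ROBOT

A 6-joint arm with a two-finger parallel gripper is mounted at the origin on the work surface. World frame = base frame: x ahead of the robot, y to its left, z up, the work surface at z = 0. Lengths are in m, angles in rad, forces in N, time in s.
With the tool pointing down it reaches from about 0.35 to 0.725 m from the base axis. Payload 6 kg.
Tool frame: the origin (TCP) lies at the very end of the fingers, on their centre line; the grasp point (between the pads) lies 19 mm behind it (bot.pinch_z is the distance from the TCP to the grasp point, in m); z points along the fingers, y is the line along which they close (so a half turn about z gives the same grasp; the last joint's range is limited). The gripper opens to 85 mm and grips with 20 to 120 N. Pads are 22 mm wide; open, the fingers measure 114 mm over their backs; the gripper's body (76 mm by 85 mm) begins 54 mm behind the grasp point. The pads swing forward as they close: fully open they stand 13 mm farther back than shut.
Start: joints at [1.629, 0.04, 0.085, 0, -1.615, -0.334], TCP at [0.163, 0.577, 0.231] pointing down, gripper open.
Joint ranges: [-2.56, 2.56], [-1.29, 2.01], [-1.08, 1.49], [-3.29, 1.98], [-2.81, -0.18], [-2.99, 2.99]. Speed limits (rad/s): [2.57, 2.57, 3.01, 3.14, 3.14, 3.14].

INTERFACE

Orientations are given as a unit quaternion [x, y, z, w].
In Python, from workcell import bot gives the robot as it stands. The module is installed in compiled form; this text tells all that it offers.
- The arm moves only by the tool servo_tool, never from a script. Its argument "moves" is a list of rows, each an object of numbers: "fingers": the opening, from 0 (shut) to 1 (fully open); "dx", "dy", "dz": the shift along the tool's x, y, z each as a share of 0.75 m, from -1 to 1; "wx", "wy", "wz": the turn, a rotation vector about the tool's x, y, z each as a share of 30 degrees, from -1 to 1. A call has exactly 10 rows; each row is the pose to reach, as a shift and turn from the pose commanded when the call began, along the tool's axes at that moment; what a row does not reach only later rows make up. A row lasts 1/8 s, in which the tool goes at most 62.5 mm and 10.7 degrees, less where a joint would pass 70% of its speed; a pose out of reach is approached as far as the arm can. A call with a number of a shift or a turn outside -1 to 1 is refused whole. A call with a gripper value outside its range is refused whole. The fingers move at their own pace and stop on an object; the grip force is fixed at half the most. Time passes only in rows, so rows that repeat a pose let the fingers close, or fill a call up. It gives the time, the measured TCP pose, the force, the opening and the grip force at its end, in the units of the state.
- bot.get_state(): the state, without advancing time (a new reading comes with each control period).
- bot.grab_frame(name): name is "scene" or "side" or "wrist"; returns a dict with "img" (420x560x3 uint8, red, green, blue), "fx", "fy", "cx", "cy" (pixels), "D" ([k1, k2, p1, p2, k3] as OpenCV has them; the pictures are not rectified), "rvec" (rotation vector, rad) and "tvec" (3), from world to camera coordinates, as OpenCV has them; the wrist camera has in their place "T_tool_cam" (4x4, takes a point from camera to tool coordinates, whose origin is the TCP and whose axes are the flange's). Camera axes: x right, y down, z forward; pixel columns grow to the right and rows downward; lengths in m; the calibration is good to about 2 mm. A picture is of the moment at which its call begins: read the wrist's pose just before it. There is no depth.
- bot.close_job(): hands the job in; it is judged then, once.
The state is a dict: "t": time; "qpos": joint angles; "qd": joint speeds; "effort": joint torques, N m; "position": TCP position; "orientation": TCP orientation; "force": force on the tool from outside, world axes, zero at the start; "torque": the same for the moment, N m; "width": finger opening in m; "finger_force": force on a finger pad.
Only numpy, scipy, OpenCV 4.12 (cv2) and the standard library are available. Lean on these libraries where they do the work, as an engineer would, in place of code of your own. Each camera call takes 0.05 s, during which the arm holds its last target. There are 200 camera calls.

TASK

Rewind the roll of film in the film winder on the hall console: turn its crank clockwise, the way the orange arrow points, against the drag of the film until the resistance suddenly drops away and the red pin pops up. Stop cranking there, at most one more turn, so that the film end is not dragged on, then let go of the crank. Leave the camera, the key dish and the two film canisters where they stand.

Things in the scene. Friction and masses are not known exactly. Their poses are not given: they have to be found in the camera images.
- winder: film winder, fixed to the console: a dark grey box with a pale top, 150 (x) x 190 (y) x 60 mm high, with a steel crank on top. Origin on the table under the crank's axis, 12 mm behind (-x) the box's centre; z up, so the top is at z = 60 mm. Turned by up to 35 degrees either way. Apart from the crank and the popped pin (76 mm) nothing on it is higher than 70 mm.
- crank_axis (a point): point on the crank's upright axis at the height of the knob's middle, 101 mm above the table. To the film's end the crank needs about 4 to 6 N at the knob, for between 2.1 and 3.3 turns clockwise seen from above (it differs each time); a last tug of about 10 to 15 N tears the film's end loose, within a tenth of a turn; from there on under 0.5 N.
- knob_mid (a point): middle of the orange crank knob: an upright round knob 21 mm in diameter and 34 mm high (84 to 118 mm above the table), 45 mm from the crank's axis. It spins freely on the crank's end, so that fingers holding it need not turn. The flat steel crank arm (14 mm wide, its top at 83 mm above the table) runs from the axis to under the knob. The crank may start in any direction.
- release_pin (a joint): red pin, 12 mm in diameter, in the winder's top 66 mm ahead (+x) of the crank's axis: 0.003 (m, within 2 mm) while the film is held, its top then flush with the case, pops up to 0.018 (m) under its spring at the moment the film slips free, and stays up
- spool (a joint): turn of the take-up spool inside the winder, rad: 0 until the film slips free, then it turns along with the crank and grows clockwise; so it shows how far the crank has been turned on since then. Anticlockwise leads nowhere: the crank meets a stop. The crank stays where it is left.
- camera: a loose 35 mm film camera standing upright, 36 x 135 x 84 mm, lens 30 mm long towards its -x; origin at the middle of its underside; beside the winder, bystander
- key_dish: a loose white bowl, 100 mm across, 32 mm high, origin under its centre; on the other side of the winder, bystander
- canister_grey: a loose black film canister with a grey cap, 34 mm in diameter, 54 mm high, origin under its centre; bystander on the robot's side of the winder
- canister_green: the same with a green cap; bystander

How it is judged:
By the outcome, as a careful person would: the job done as asked, in the order asked, and still so for the second after the job is handed in, with the robot touching nothing.
It also fails if it takes over 72 s, if anything falls off the work surface, if the arm or the gripper's body presses on something with over 40 N, if the wrist force passes 120 N, or if a joint passes its speed limit or range.

## Working session

There is one attempt and no reset: what is moved stays moved. The work goes in short steps, Python scripts to look and compute and a tool call to move; the robot and the scene stay as the last step left them, time stands still between calls to the robot, and variables do not carry over. Pictures are saved under pics/ and viewed, at most 10 in all, crops included, and the job is handed in when it is done.

Besides the shell and the picture viewer there is one more tool, called after "Request:" as name(argument=value, ...) on one line, values as JSON. servo_tool: Moves the arm, as the interface text tells. Shift numbers are shares of 0.75 m and turn numbers shares of 30 degrees, none past 1 either way. Its arguments: {"type":"object","properties":{"moves":{"type":"array"}},"required":["moves"]}

```bash
mkdir -p pics; cat > h.py <<'E'
import numpy as np, cv2
from workcell import bot
from scipy.spatial.transform import Rotation as R
def grab(n):
    s=bot.get_state(); f=bot.grab_frame(n); f['s']=s
    f['K']=np.array([[f['fx'],0,f['cx']],[0,f['fy'],f['cy']],[0,0,1.]])
    if 'rvec' in f:
        Rm=cv2.Rodrigues(np.array(f['rvec'],float))[0]; f['R']=Rm.T; f['o']=-Rm.T@np.array(f['tvec'],float).ravel()
    else:
        T=np.eye(4);T[:3,:3]=R.from_quat(s['orientation']).as_matrix();T[:3,3]=s['position']
        T=T@np.array(f['T_tool_cam']); f['R']=T[:3,:3]; f['o']=T[:3,3]
    return f
def plane(f,uv,z):
    p=cv2.undistortPoints(np.array(uv,float).reshape(-1,1,2),f['K'],np.array(f['D'],float)).reshape(-1,2)
    d=np.c_[p,np.ones(len(p))]@f['R'].T
    return f['o']+d*((z-f['o'][2])/d[:,2])[:,None]
def save(f,n): cv2.imwrite('pics/'+n,cv2.cvtColor(f['img'],cv2.COLOR_RGB2BGR))
def blobs(f,lo,hi,amin=20):
    m=cv2.inRange(cv2.cvtColor(f['img'],cv2.COLOR_RGB2HSV),np.array(lo),np.array(hi))
    n,l,st,c=cv2.connectedComponentsWithStats(m)
    return [(st[i].tolist(),c[i].round(1).tolist()) for i in range(1,n) if st[i][4]>=amin]
E
python3 - <<'E'
from h import *
fs=[grab('scene'),grab('side')]
I=np.hstack([f['img'] for f in fs]); 
for f,n in zip(fs,['scene','side']):
    save(f,n+'0.png'); print(n,f['o'].round(3)); print(blobs(f,(5,150,100),(20,255,255)))
s=bot.get_state();print(s)
E
```

```text
scene [1.063 0.433 0.5  ]
[([205, 169, 9, 16, 111], [208.4, 176.1])]
side [0.191 0.563 0.878]
[([316, 155, 6, 6, 33], [318.6, 157.6])]
{'t': 0.1, 'qpos': array([ 1.62872813e+00,  4.07625170e-02,  8.39243034e-02, -3.90910346e-04,
       -1.61551880e+00, -3.33717688e-01]), 'qd': array([ 0.00047513, -0.00028782,  0.00249225, -0.00017468, -0.00091886,
        0.00031996]), 'effort': array([-5.54988466e-03, -3.69341648e+01,  3.48283124e+01,  6.95173189e+00,
       -4.54567940e-03, -1.79079194e-06]), 'position': array([0.16322673, 0.57706375, 0.23038354]), 'orientation': array([ 9.90508683e-01, -1.37447817e-01, -3.96984382e-05,  8.03424532e-04]), 'force': array([-0.08328622,  0.60499954, -0.37713371]), 'torque': array([-0.01562384, -0.04187571,  0.00620443]), 'finger_force': 0.0, 'width': 0.08536104757152901}
```

View pics/scene0.png

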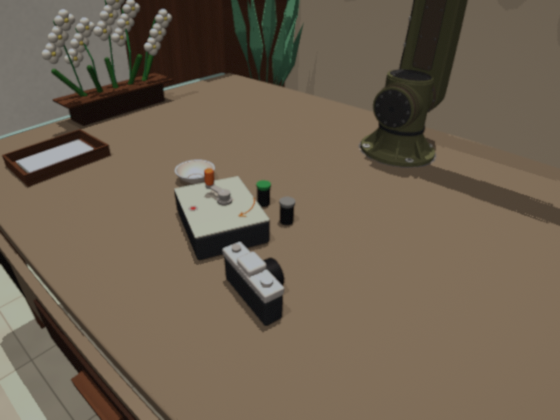

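View pics/side0.png

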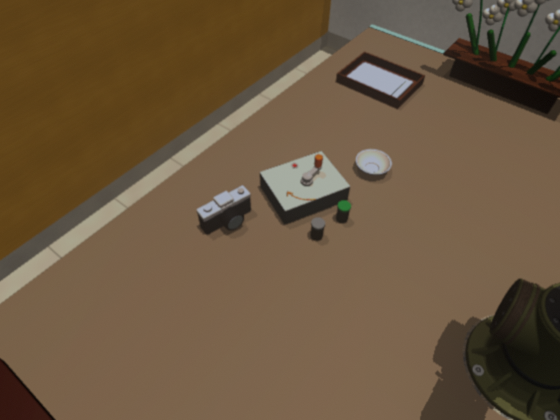

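The scene view shows the knob at (208,176), the hub at (224,197) and the pin at (193,208). In the side view the knob is at (319,158), the hub at (307,178) and the pin at (295,165).

```bash
python3 - <<'E'
from h import *
fs=[grab('scene'),grab('side')]
for f,box in zip(fs,[(165,170,275,260),(250,145,360,225)]):
    x0,y0,x1,y1=box
    hsv=cv2.cvtColor(f['img'],cv2.COLOR_RGB2HSV)
    red=[b for b in blobs(f,(172,110,80),(179,255,255),5)+blobs(f,(0,140,80),(4,255,255),5) if x0<b[1][0]<x1 and y0<b[1][1]<y1]
    print('red',red,[plane(f,[b[1]],.06).round(4).tolist() for b in red])
    m=np.zeros(hsv.shape[:2],np.uint8); m[y0:y1,x0:x1]=cv2.inRange(hsv,(20,0,125),(100,90,255))[y0:y1,x0:x1]
    n,l,st,c=cv2.connectedComponentsWithStats(m); i=1+np.argmax(st[1:,4])
    pts=np.argwhere(l==i)[:,::-1]; h=cv2.convexHull(pts.astype(np.int32))
    P=plane(f,h.reshape(-1,2),.06)[:,:2]
    r=cv2.minAreaRect((P*1000).astype(np.float32)); print('rect',r, st[i])
    k=blobs(f,(5,150,100),(20,255,255))[0]
    print('knob',plane(f,[k[1]],.101).round(4))
for f,uv in zip(fs,[(224,197),(307,178)]): print('hub',plane(f,[uv],.085).round(4))
E
```

```text
red [] []
rect ((621.6506958007812, -95.98493194580078), (188.8082733154297, 146.2818603515625), 64.66921997070312) [ 175  176   94   62 3192]
knob [[ 0.6098 -0.1372  0.101 ]]
red [([293, 164, 3, 3, 7], [294.3, 165.0])] [[[0.6663, -0.1218, 0.06]]]
rect ((617.1627197265625, -98.36589813232422), (185.64768981933594, 146.6000213623047), 64.85803985595703) [ 260  151   90   59 2551]
knob [[ 0.6103 -0.148   0.101 ]]
hub [[ 0.6262 -0.0735  0.085 ]]
hub [[ 0.5994 -0.0839  0.085 ]]
```

Request:
servo_tool(moves=[{"dx": 0.06, "dy": 0.053, "fingers": 1}, {"dx": 0.12, "dy": 0.106, "fingers": 1}, {"dx": 0.18, "dy": 0.16, "fingers": 1}, {"dx": 0.24, "dy": 0.213, "fingers": 1}, {"dx": 0.3, "dy": 0.266, "fingers": 1}, {"dx": 0.36, "dy": 0.32, "fingers": 1}, {"dx": 0.42, "dy": 0.373, "fingers": 1}, {"dx": 0.48, "dy": 0.426, "fingers": 1}, {"dx": 0.54, "dy": 0.48, "fingers": 1}, {"dx": 0.54, "dy": 0.48, "fingers": 1}])

```text
invalid input
```

Request:
servo_tool(moves=[{"dx": 0.06, "dy": 0.053, "fingers": 1}, {"dx": 0.12, "dy": 0.106, "fingers": 1}, {"dx": 0.18, "dy": 0.16, "fingers": 1}, {"dx": 0.24, "dy": 0.213, "fingers": 1}, {"dx": 0.283, "dy": 0.25, "fingers": 1}, {"dx": 0.283, "dy": 0.25, "fingers": 1}, {"dx": 0.283, "dy": 0.25, "fingers": 1}, {"dx": 0.283, "dy": 0.25, "fingers": 1}, {"dx": 0.283, "dy": 0.25, "fingers": 1}, {"dx": 0.283, "dy": 0.25, "fingers": 1}])

```text
invalid input
```

```bash
python3 - <<'E'
from h import *
f=grab('wrist'); save(f,'w1.png'); print(f['s']['position'],f['s']['orientation'],f['s']['qpos'],f['o'])
for lo,hi,z in [((5,150,100),(20,255,255),.101),((172,110,80),(179,255,255),.06),((0,140,80),(4,255,255),.06)]:
    for b in blobs(f,lo,hi,40): print(b,plane(f,[b[1]],z).round(4))
E
```

```text
[0.16329493 0.57714568 0.23066823] [ 9.90504377e-01 -1.37480116e-01 -1.43134201e-05  5.45155774e-04] [ 1.62869162e+00  4.05746646e-02  8.41945145e-02 -2.40454384e-04
 -1.61548008e+00 -3.33739791e-01] [0.22627228 0.5593763  0.37407483]
```

View pics/w1.png

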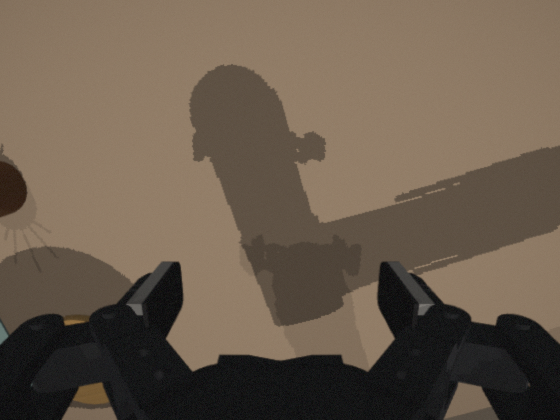

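The moves were refused, so the arm hasn't moved. The picture shows only the bare table, the gripper's shadow and the fingers at the bottom, from (160,300) to (400,300). I'll resend with all the keys filled in.

Request:
servo_tool(moves=[{"dx": 0.06, "dy": 0.053, "dz": 0, "wx": 0, "wy": 0, "wz": 0, "fingers": 1}, {"dx": 0.12, "dy": 0.106, "dz": 0, "wx": 0, "wy": 0, "wz": 0, "fingers": 1}, {"dx": 0.18, "dy": 0.16, "dz": 0, "wx": 0, "wy": 0, "wz": 0, "fingers": 1}, {"dx": 0.24, "dy": 0.213, "dz": 0, "wx": 0, "wy": 0, "wz": 0, "fingers": 1}, {"dx": 0.3, "dy": 0.266, "dz": 0, "wx": 0, "wy": 0, "wz": 0, "fingers": 1}, {"dx": 0.36, "dy": 0.32, "dz": 0, "wx": 0, "wy": 0, "wz": 0, "fingers": 1}, {"dx": 0.42, "dy": 0.373, "dz": 0, "wx": 0, "wy": 0, "wz": 0, "fingers": 1}, {"dx": 0.48, "dy": 0.426, "dz": 0, "wx": 0, "wy": 0, "wz": 0, "fingers": 1}, {"dx": 0.54, "dy": 0.48, "dz": 0, "wx": 0, "wy": 0, "wz": 0, "fingers": 1}, {"dx": 0.54, "dy": 0.48, "dz": 0, "wx": 0, "wy": 0, "wz": 0, "fingers": 1}])

```text
t: 1.5
position: [0.4562, 0.1171, 0.2311]
orientation: [0.99, -0.141, -0.0, 0.0]
force: [0.2, 0.1, -0.5]
width: 0.085
finger_force: 0.0
```

Request:
servo_tool(moves=[{"dx": 0.06, "dy": 0.053, "dz": 0, "wx": 0, "wy": 0, "wz": 0, "fingers": 1}, {"dx": 0.12, "dy": 0.106, "dz": 0, "wx": 0, "wy": 0, "wz": 0, "fingers": 1}, {"dx": 0.18, "dy": 0.16, "dz": 0, "wx": 0, "wy": 0, "wz": 0, "fingers": 1}, {"dx": 0.24, "dy": 0.21, "dz": 0, "wx": 0, "wy": 0, "wz": 0, "fingers": 1}, {"dx": 0.283, "dy": 0.25, "dz": 0, "wx": 0, "wy": 0, "wz": 0, "fingers": 1}, {"dx": 0.283, "dy": 0.25, "dz": 0, "wx": 0, "wy": 0, "wz": 0, "fingers": 1}, {"dx": 0.283, "dy": 0.25, "dz": 0, "wx": 0, "wy": 0, "wz": 0, "fingers": 1}, {"dx": 0.283, "dy": 0.25, "dz": 0, "wx": 0, "wy": 0, "wz": 0, "fingers": 1}, {"dx": 0.283, "dy": 0.25, "dz": 0, "wx": 0, "wy": 0, "wz": 0, "fingers": 1}, {"dx": 0.283, "dy": 0.25, "dz": 0, "wx": 0, "wy": 0, "wz": 0, "fingers": 1}])

```text
t: 2.75
position: [0.6081, -0.117, 0.2317]
orientation: [0.991, -0.137, 0.0, -0.0]
force: [-0.1, 0.3, 0.2]
width: 0.0854
finger_force: 0.0
```

```bash
python3 - <<'E'
from h import *
f=grab('wrist'); save(f,'w2.png'); print(f['s']['position'],f['s']['orientation'],f['s']['qpos'],f['o'])
for lo,hi,z in [((5,150,100),(20,255,255),.101),((172,110,80),(179,255,255),.06),((0,140,80),(4,255,255),.06)]:
    for b in blobs(f,lo,hi,40): print(b,plane(f,[b[1]],z).round(4))
E
```

```text
[ 0.60811867 -0.11697472  0.23173774] [ 9.90570466e-01 -1.37003794e-01  3.30662260e-04 -4.55663916e-05] [ 1.32910744e-01  9.07872857e-02  1.38624065e-01  8.88932715e-05
 -1.61797146e+00  1.16301769e+00] [ 0.67099283 -0.13483582  0.37517916]
([295, 188, 24, 23, 362], [306.7, 198.2]) [[ 0.6041 -0.1396  0.101 ]]
([188, 197, 17, 14, 56], [196.1, 202.7]) [[ 0.626  -0.0472  0.101 ]]
([199, 213, 41, 41, 59], [216.5, 235.4]) [[ 0.5931 -0.0547  0.101 ]]
([263, 124, 11, 12, 104], [268.1, 129.1]) [[ 0.6677 -0.1224  0.06  ]]
```

View pics/w2.png

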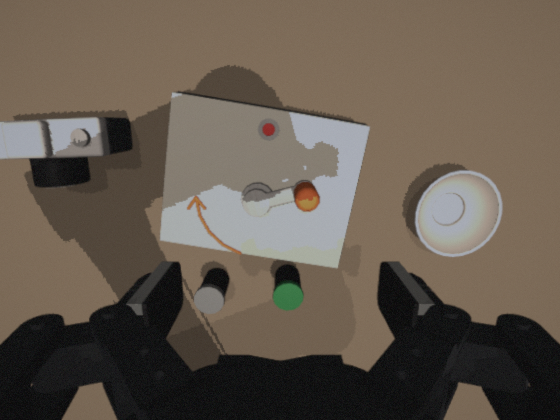

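The view shows the pin at (268,129), the crank's axis near (257,200) and the knob at (307,198). The corners of the top are (174,93), (368,126), (338,267) and (161,241). The canisters, camera and dish all stand clear.

```bash
python3 - <<'E'
from h import *
f=grab('wrist')
P=plane(f,[(174,93),(368,126),(338,267),(161,241)],.06)[:,:2]
c=P.mean(0); v=(P[0]+P[1]-P[2]-P[3]); w=(P[0]+P[3]-P[1]-P[2])/2; v=v/2
y1=np.arctan2(v[1],v[0]);y2=np.arctan2(-w[0],w[1]); print(P.round(4),c,np.linalg.norm(v),np.linalg.norm(w),np.degrees([y1,y2]))
y=(y1+y2)/2; e=np.array([np.cos(y),np.sin(y)]); print('axis box',c-.012*e,'axis pin',plane(f,[(268.1,129.1)],.06)[0,:2]-.066*e)
for z in (.11,.114,.118): print(z,plane(f,[(306.7,198.7)],z))
fs=[grab('scene'),grab('side')]; A=np.zeros((3,3));b=np.zeros(3)
for g in fs:
    bl=[q for q in blobs(g,(5,150,100),(20,255,255),15)]; print(bl)
    k=max(bl,key=lambda q:q[0][4])
    d=plane(g,[k[1]],.1)[0]-g['o']; d/=np.linalg.norm(d); M=np.eye(3)-np.outer(d,d); A+=M;b+=M@g['o']
print('knob tri',np.linalg.solve(A,b))
E
```

```text
[[ 0.7226 -0.0488]
 [ 0.6455 -0.213 ]
 [ 0.5141 -0.1535]
 [ 0.5911  0.0142]] [ 0.61832054 -0.10027676] 0.14502676425564706 0.1830209510444404 [-24.99391646 -24.91321473]
axis box [ 0.60744074 -0.09521416] axis pin [ 0.60786948 -0.09468967]
0.11 [[ 0.60588578 -0.13949664  0.11      ]]
0.114 [[ 0.6068686  -0.13942887  0.114     ]]
0.118 [[ 0.60785143 -0.13936109  0.118     ]]
[([205, 169, 9, 16, 124], [208.8, 176.5]), ([79, 374, 39, 46, 187], [97.6, 396.1]), ([84, 394, 22, 26, 55], [96.2, 408.9])]
[([0, 0, 292, 259, 42229], [101.0, 95.1]), ([316, 155, 6, 12, 57], [318.5, 160.0])]
knob tri [1.02801979 0.18581122 0.23990682]
```

Request:
servo_tool(moves=[{"dx": 0.007, "dy": 0.03, "dz": 0.03, "wx": 0, "wy": 0, "wz": 0, "fingers": 0.5}, {"dx": 0.007, "dy": 0.03, "dz": 0.06, "wx": 0, "wy": 0, "wz": 0, "fingers": 0.5}, {"dx": 0.007, "dy": 0.03, "dz": 0.1, "wx": 0, "wy": 0, "wz": 0, "fingers": 0.5}, {"dx": 0.007, "dy": 0.03, "dz": 0.13, "wx": 0, "wy": 0, "wz": 0, "fingers": 0.5}, {"dx": 0.007, "dy": 0.03, "dz": 0.16, "wx": 0, "wy": 0, "wz": 0, "fingers": 0.5}, {"dx": 0.007, "dy": 0.03, "dz": 0.18, "wx": 0, "wy": 0, "wz": 0, "fingers": 0.5}, {"dx": 0.007, "dy": 0.03, "dz": 0.19, "wx": 0, "wy": 0, "wz": 0, "fingers": 0.5}, {"dx": 0.007, "dy": 0.03, "dz": 0.19, "wx": 0, "wy": 0, "wz": 0, "fingers": 0.5}, {"dx": 0.007, "dy": 0.03, "dz": 0.19, "wx": 0, "wy": 0, "wz": 0, "fingers": 0.5}, {"dx": 0.007, "dy": 0.03, "dz": 0.19, "wx": 0, "wy": 0, "wz": 0, "fingers": 0.5}])

```text
t: 4.2
position: [0.6076, -0.1407, 0.0898]
orientation: [0.991, -0.137, 0.001, -0.0]
force: [-0.0, 0.5, -0.3]
width: 0.0424
finger_force: 0.0
```

```bash
python3 - <<'E'
from h import *
f=grab('wrist'); save(f,'w3.png'); print(f['s']['position'],f['s']['force'])
E
```

```text
[ 0.60755591 -0.14067822  0.0897602 ] [-0.03138465  0.48247648 -0.28524274]
```

View pics/w3.png

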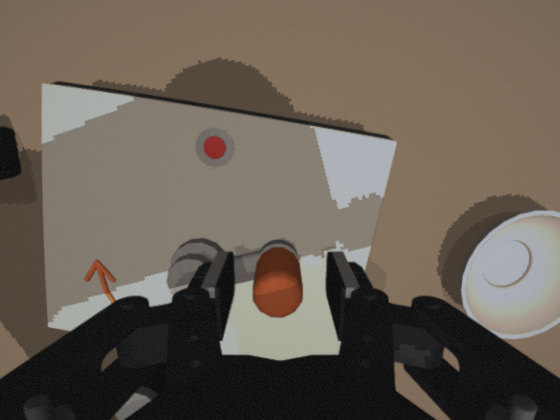

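The knob at (278,280) sits centred between the fingers, at about 234 and 328, and the pin at (214,147) is flush. I'll close the gripper.

Request:
servo_tool(moves=[{"dx": 0, "dy": 0, "dz": 0, "wx": 0, "wy": 0, "wz": 0, "fingers": 0.1}, {"dx": 0, "dy": 0, "dz": 0, "wx": 0, "wy": 0, "wz": 0, "fingers": 0.1}, {"dx": 0, "dy": 0, "dz": 0, "wx": 0, "wy": 0, "wz": 0, "fingers": 0.1}, {"dx": 0, "dy": 0, "dz": 0, "wx": 0, "wy": 0, "wz": 0, "fingers": 0.1}, {"dx": 0, "dy": 0, "dz": 0, "wx": 0, "wy": 0, "wz": 0, "fingers": 0.1}, {"dx": 0, "dy": 0, "dz": 0, "wx": 0, "wy": 0, "wz": 0, "fingers": 0.1}, {"dx": 0, "dy": 0, "dz": 0, "wx": 0, "wy": 0, "wz": 0, "fingers": 0.1}, {"dx": 0, "dy": 0, "dz": 0, "wx": 0, "wy": 0, "wz": 0, "fingers": 0.1}, {"dx": 0, "dy": 0, "dz": 0, "wx": 0, "wy": 0, "wz": 0, "fingers": 0.1}, {"dx": 0, "dy": 0, "dz": 0, "wx": 0, "wy": 0, "wz": 0, "fingers": 0.1}])

```text
t: 5.5
position: [0.6074, -0.1406, 0.0891]
orientation: [0.991, -0.137, 0.0, -0.0]
force: [1.6, 4.3, 3.8]
width: 0.0189
finger_force: 59.0
```

```bash
cat > plan.py <<'E'
# rows (tool dx,dy shares) from crank angle a0 stepping -step deg, orientation/center given; start pose = commanded
import sys
from h import *
def plan(c,start,a0,step,n,r=.045):
    s=bot.get_state(); M=R.from_quat(s['orientation']).as_matrix()
    for k in range(1,n+1):
        a=np.radians(a0-step*k); p=np.array(c)+r*np.array([np.cos(a),np.sin(a)])
        d=np.r_[p-np.array(start),0]@M/.75
        print(k,d[:2].round(3))
E
python3 - <<'E'
from plan import *
s=bot.get_state(); print(s['position'],s['force'],s['torque'],s['width'],s['finger_force'])
c=np.array([.6077,-.095]); p=s['position'][:2]-c; a=np.degrees(np.arctan2(p[1],p[0])); print(a,np.hypot(*p))
plan(c,c+.045*np.array([np.cos(np.radians(a)),np.sin(np.radians(a))]),a,18,10)
E
```

```text
[ 0.60736923 -0.14059815  0.08910383] [1.64489547 4.31742941 3.79852979] [ 1.49683094 -0.89415097  0.04404854] 0.018925548602164582 59.02755194809288
-90.41562346215164 0.04559935079806421
1 [-0.019  0.002]
2 [-0.037 -0.002]
3 [-0.053 -0.011]
4 [-0.066 -0.025]
5 [-0.074 -0.042]
6 [-0.076 -0.061]
7 [-0.072 -0.079]
8 [-0.063 -0.095]
9 [-0.049 -0.108]
10 [-0.032 -0.116]
```

Request:
servo_tool(moves=[{"dx": -0.019, "dy": 0.002, "dz": 0, "wx": 0, "wy": 0, "wz": 0, "fingers": 0.1}, {"dx": -0.037, "dy": -0.002, "dz": 0, "wx": 0, "wy": 0, "wz": 0, "fingers": 0.1}, {"dx": -0.053, "dy": -0.011, "dz": 0, "wx": 0, "wy": 0, "wz": 0, "fingers": 0.1}, {"dx": -0.066, "dy": -0.025, "dz": 0, "wx": 0, "wy": 0, "wz": 0, "fingers": 0.1}, {"dx": -0.074, "dy": -0.042, "dz": 0, "wx": 0, "wy": 0, "wz": 0, "fingers": 0.1}, {"dx": -0.076, "dy": -0.061, "dz": 0, "wx": 0, "wy": 0, "wz": 0, "fingers": 0.1}, {"dx": -0.072, "dy": -0.079, "dz": 0, "wx": 0, "wy": 0, "wz": 0, "fingers": 0.1}, {"dx": -0.063, "dy": -0.095, "dz": 0, "wx": 0, "wy": 0, "wz": 0, "fingers": 0.1}, {"dx": -0.049, "dy": -0.108, "dz": 0, "wx": 0, "wy": 0, "wz": 0, "fingers": 0.1}, {"dx": -0.032, "dy": -0.116, "dz": 0, "wx": 0, "wy": 0, "wz": 0, "fingers": 0.1}])

```text
t: 6.75
position: [0.6072, -0.0498, 0.0892]
orientation: [0.991, -0.137, -0.001, 0.0]
force: [-4.3, 2.9, 7.7]
width: 0.0191
finger_force: 59.9
```

```bash
python3 - <<'E'
from plan import *
s=bot.get_state(); print(s['position'],s['force'],s['width'],s['finger_force'])
c=np.array([.6077,-.095]); p=s['position'][:2]-c; a=np.degrees(np.arctan2(p[1],p[0])); print(a,np.hypot(*p))
plan(c,c+.045*np.array([0.006,1]),89.6,18,10)
f=grab('wrist')
for lo,hi in [((172,110,60),(179,255,255)),((0,160,60),(4,255,255))]: print(blobs(f,lo,hi,30))
E
```

```text
[ 0.60723233 -0.04980931  0.08924956] [-4.25224726  2.88513803  7.70865533] 0.01907663807158475 59.92348775442224
90.59292245448016 0.04519310767153275
1 [ 0.019 -0.002]
2 [0.037 0.002]
3 [0.053 0.011]
4 [0.066 0.025]
5 [0.074 0.042]
6 [0.076 0.061]
7 [0.072 0.079]
8 [0.063 0.095]
9 [0.049 0.108]
10 [0.032 0.116]
[]
[([379, 87, 18, 19, 235], [388.3, 96.1])]
```

Request:
servo_tool(moves=[{"dx": 0.019, "dy": -0.002, "dz": 0, "wx": 0, "wy": 0, "wz": 0, "fingers": 0.1}, {"dx": 0.037, "dy": 0.002, "dz": 0, "wx": 0, "wy": 0, "wz": 0, "fingers": 0.1}, {"dx": 0.053, "dy": 0.011, "dz": 0, "wx": 0, "wy": 0, "wz": 0, "fingers": 0.1}, {"dx": 0.066, "dy": 0.025, "dz": 0, "wx": 0, "wy": 0, "wz": 0, "fingers": 0.1}, {"dx": 0.074, "dy": 0.042, "dz": 0, "wx": 0, "wy": 0, "wz": 0, "fingers": 0.1}, {"dx": 0.076, "dy": 0.061, "dz": 0, "wx": 0, "wy": 0, "wz": 0, "fingers": 0.1}, {"dx": 0.072, "dy": 0.079, "dz": 0, "wx": 0, "wy": 0, "wz": 0, "fingers": 0.1}, {"dx": 0.063, "dy": 0.095, "dz": 0, "wx": 0, "wy": 0, "wz": 0, "fingers": 0.1}, {"dx": 0.049, "dy": 0.108, "dz": 0, "wx": 0, "wy": 0, "wz": 0, "fingers": 0.1}, {"dx": 0.032, "dy": 0.116, "dz": 0, "wx": 0, "wy": 0, "wz": 0, "fingers": 0.1}])

```text
t: 8.05
position: [0.6071, -0.1406, 0.0891]
orientation: [0.99, -0.138, 0.001, -0.0]
force: [3.3, 4.5, 3.8]
width: 0.0188
finger_force: 59.7
```

```bash
cat > chk.py <<'E'
from plan import *
s=bot.get_state(); c=np.array([.6077,-.095]); p=s['position'][:2]-c; a=np.arctan2(p[1],p[0])
F=s['force'][:2]; print(s['position'].round(4),'ang',np.degrees(a).round(1),'r',np.hypot(*p).round(4),'Ftan(drag)',(-F@[np.sin(a),-np.cos(a)]).round(2),'Frad',(F@[np.cos(a),np.sin(a)]).round(2),'Fz',s['force'][2].round(1),s['width'],s['finger_force'])
f=grab('wrist')
print([(b,plane(f,[b[1]],.06)[0,:2].round(4),plane(f,[b[1]],.075)[0,:2].round(4)) for b in blobs(f,(0,160,60),(4,255,255),30)])
E
python3 chk.py
```

```text
[ 0.6071 -0.1406  0.0891] ang -90.7 r 0.0456 Ftan(drag) 3.27 Frad -4.5 Fz 3.8 0.018807377592990983 59.67548388638534
[(([205, 138, 18, 18, 258], [213.8, 146.5]), array([ 0.6675, -0.1222]), array([ 0.6677, -0.1254]))]
```

Request:
servo_tool(moves=[{"dx": -0.019, "dy": 0.002, "dz": 0, "wx": 0, "wy": 0, "wz": 0, "fingers": 0.1}, {"dx": -0.037, "dy": -0.002, "dz": 0, "wx": 0, "wy": 0, "wz": 0, "fingers": 0.1}, {"dx": -0.053, "dy": -0.011, "dz": 0, "wx": 0, "wy": 0, "wz": 0, "fingers": 0.1}, {"dx": -0.066, "dy": -0.025, "dz": 0, "wx": 0, "wy": 0, "wz": 0, "fingers": 0.1}, {"dx": -0.074, "dy": -0.042, "dz": 0, "wx": 0, "wy": 0, "wz": 0, "fingers": 0.1}, {"dx": -0.076, "dy": -0.061, "dz": 0, "wx": 0, "wy": 0, "wz": 0, "fingers": 0.1}, {"dx": -0.072, "dy": -0.079, "dz": 0, "wx": 0, "wy": 0, "wz": 0, "fingers": 0.1}, {"dx": -0.063, "dy": -0.095, "dz": 0, "wx": 0, "wy": 0, "wz": 0, "fingers": 0.1}, {"dx": -0.049, "dy": -0.108, "dz": 0, "wx": 0, "wy": 0, "wz": 0, "fingers": 0.1}, {"dx": -0.032, "dy": -0.116, "dz": 0, "wx": 0, "wy": 0, "wz": 0, "fingers": 0.1}])

```text
t: 9.35
position: [0.6068, -0.0498, 0.0892]
orientation: [0.991, -0.137, -0.001, 0.0]
force: [-4.4, 2.6, 9.9]
width: 0.0194
finger_force: 60.2
```

```bash
python3 chk.py
```

```text
[ 0.6068 -0.0498  0.0892] ang 91.1 r 0.0452 Ftan(drag) 4.39 Frad 2.73 Fz 9.9 0.019429279808812448 60.21862332767341
[(([380, 87, 17, 18, 227], [388.4, 95.1]), array([ 0.6677, -0.1235]), array([ 0.668 , -0.1187]))]
```

Request:
servo_tool(moves=[{"dx": 0.019, "dy": -0.002, "dz": 0, "wx": 0, "wy": 0, "wz": 0, "fingers": 0.1}, {"dx": 0.037, "dy": 0.002, "dz": 0, "wx": 0, "wy": 0, "wz": 0, "fingers": 0.1}, {"dx": 0.053, "dy": 0.011, "dz": 0, "wx": 0, "wy": 0, "wz": 0, "fingers": 0.1}, {"dx": 0.066, "dy": 0.025, "dz": 0, "wx": 0, "wy": 0, "wz": 0, "fingers": 0.1}, {"dx": 0.074, "dy": 0.042, "dz": 0, "wx": 0, "wy": 0, "wz": 0, "fingers": 0.1}, {"dx": 0.076, "dy": 0.061, "dz": 0, "wx": 0, "wy": 0, "wz": 0, "fingers": 0.1}, {"dx": 0.072, "dy": 0.079, "dz": 0, "wx": 0, "wy": 0, "wz": 0, "fingers": 0.1}, {"dx": 0.063, "dy": 0.095, "dz": 0, "wx": 0, "wy": 0, "wz": 0, "fingers": 0.1}, {"dx": 0.049, "dy": 0.108, "dz": 0, "wx": 0, "wy": 0, "wz": 0, "fingers": 0.1}, {"dx": 0.032, "dy": 0.116, "dz": 0, "wx": 0, "wy": 0, "wz": 0, "fingers": 0.1}])

```text
t: 10.65
position: [0.6075, -0.1405, 0.0891]
orientation: [0.991, -0.137, 0.001, -0.0]
force: [4.5, 3.3, 4.5]
width: 0.0192
finger_force: 59.8
```

```bash
python3 chk.py
```

```text
[ 0.6075 -0.1405  0.0891] ang -90.3 r 0.0455 Ftan(drag) 4.47 Frad -3.35 Fz 4.5 0.019182912213498243 59.810571984853595
[(([205, 138, 19, 19, 260], [214.2, 147.0]), array([ 0.6676, -0.1222]), array([ 0.6678, -0.1254]))]
```

Request:
servo_tool(moves=[{"dx": -0.019, "dy": 0.002, "dz": 0, "wx": 0, "wy": 0, "wz": 0, "fingers": 0.1}, {"dx": -0.037, "dy": -0.002, "dz": 0, "wx": 0, "wy": 0, "wz": 0, "fingers": 0.1}, {"dx": -0.053, "dy": -0.011, "dz": 0, "wx": 0, "wy": 0, "wz": 0, "fingers": 0.1}, {"dx": -0.066, "dy": -0.025, "dz": 0, "wx": 0, "wy": 0, "wz": 0, "fingers": 0.1}, {"dx": -0.074, "dy": -0.042, "dz": 0, "wx": 0, "wy": 0, "wz": 0, "fingers": 0.1}, {"dx": -0.076, "dy": -0.061, "dz": 0, "wx": 0, "wy": 0, "wz": 0, "fingers": 0.1}, {"dx": -0.072, "dy": -0.079, "dz": 0, "wx": 0, "wy": 0, "wz": 0, "fingers": 0.1}, {"dx": -0.063, "dy": -0.095, "dz": 0, "wx": 0, "wy": 0, "wz": 0, "fingers": 0.1}, {"dx": -0.049, "dy": -0.108, "dz": 0, "wx": 0, "wy": 0, "wz": 0, "fingers": 0.1}, {"dx": -0.032, "dy": -0.116, "dz": 0, "wx": 0, "wy": 0, "wz": 0, "fingers": 0.1}])

```text
t: 11.95
position: [0.6066, -0.0497, 0.0892]
orientation: [0.991, -0.137, -0.002, 0.0]
force: [-4.4, 2.1, 9.0]
width: 0.0194
finger_force: 60.3
```

```bash
python3 chk.py
```

```text
[ 0.6066 -0.0497  0.0892] ang 91.4 r 0.0453 Ftan(drag) 4.33 Frad 2.19 Fz 9.0 0.019437122716674766 60.338740213774145
[(([380, 86, 17, 19, 229], [388.3, 94.7]), array([ 0.6677, -0.1235]), array([ 0.6679, -0.1186]))]
```

Still dragging and the pin is flush at 2.5 turns.

Request:
servo_tool(moves=[{"dx": 0.019, "dy": -0.002, "dz": 0, "wx": 0, "wy": 0, "wz": 0, "fingers": 0.1}, {"dx": 0.037, "dy": 0.002, "dz": 0, "wx": 0, "wy": 0, "wz": 0, "fingers": 0.1}, {"dx": 0.053, "dy": 0.011, "dz": 0, "wx": 0, "wy": 0, "wz": 0, "fingers": 0.1}, {"dx": 0.066, "dy": 0.025, "dz": 0, "wx": 0, "wy": 0, "wz": 0, "fingers": 0.1}, {"dx": 0.074, "dy": 0.042, "dz": 0, "wx": 0, "wy": 0, "wz": 0, "fingers": 0.1}, {"dx": 0.076, "dy": 0.061, "dz": 0, "wx": 0, "wy": 0, "wz": 0, "fingers": 0.1}, {"dx": 0.072, "dy": 0.079, "dz": 0, "wx": 0, "wy": 0, "wz": 0, "fingers": 0.1}, {"dx": 0.063, "dy": 0.095, "dz": 0, "wx": 0, "wy": 0, "wz": 0, "fingers": 0.1}, {"dx": 0.049, "dy": 0.108, "dz": 0, "wx": 0, "wy": 0, "wz": 0, "fingers": 0.1}, {"dx": 0.032, "dy": 0.116, "dz": 0, "wx": 0, "wy": 0, "wz": 0, "fingers": 0.1}])

```text
t: 13.25
position: [0.6073, -0.1405, 0.0891]
orientation: [0.991, -0.137, 0.0, -0.0]
force: [4.0, 3.1, 5.6]
width: 0.0192
finger_force: 59.9
```

```bash
python3 chk.py
```

```text
[ 0.6073 -0.1405  0.0891] ang -90.6 r 0.0455 Ftan(drag) 4.01 Frad -3.13 Fz 5.6 0.01919618546941949 59.9179886165075
[(([206, 138, 18, 18, 258], [214.2, 146.5]), array([ 0.6676, -0.1223]), array([ 0.6678, -0.1254]))]
```

Request:
servo_tool(moves=[{"dx": -0.019, "dy": 0.002, "dz": 0, "wx": 0, "wy": 0, "wz": 0, "fingers": 0.1}, {"dx": -0.037, "dy": -0.002, "dz": 0, "wx": 0, "wy": 0, "wz": 0, "fingers": 0.1}, {"dx": -0.053, "dy": -0.011, "dz": 0, "wx": 0, "wy": 0, "wz": 0, "fingers": 0.1}, {"dx": -0.066, "dy": -0.025, "dz": 0, "wx": 0, "wy": 0, "wz": 0, "fingers": 0.1}, {"dx": -0.074, "dy": -0.042, "dz": 0, "wx": 0, "wy": 0, "wz": 0, "fingers": 0.1}, {"dx": -0.076, "dy": -0.061, "dz": 0, "wx": 0, "wy": 0, "wz": 0, "fingers": 0.1}, {"dx": -0.072, "dy": -0.079, "dz": 0, "wx": 0, "wy": 0, "wz": 0, "fingers": 0.1}, {"dx": -0.063, "dy": -0.095, "dz": 0, "wx": 0, "wy": 0, "wz": 0, "fingers": 0.1}, {"dx": -0.049, "dy": -0.108, "dz": 0, "wx": 0, "wy": 0, "wz": 0, "fingers": 0.1}, {"dx": -0.032, "dy": -0.116, "dz": 0, "wx": 0, "wy": 0, "wz": 0, "fingers": 0.1}])

```text
t: 14.55
position: [0.6077, -0.0497, 0.0891]
orientation: [0.991, -0.137, -0.001, 0.0]
force: [-1.0, 0.1, 6.8]
width: 0.0192
finger_force: 60.3
```

```bash
python3 chk.py
```

```text
[ 0.6077 -0.0497  0.0891] ang 90.0 r 0.0453 Ftan(drag) 0.98 Frad 0.13 Fz 6.8 0.01915834772662632 60.329315715353005
[(([379, 83, 31, 25, 503], [396.7, 95.0]), array([ 0.6676, -0.1275]), array([ 0.6679, -0.1223]))]
```

The pin has popped (its blob went from 17x19 px to 31x25 px) and the drag is gone. Now I let go of the knob and lift.

Request:
servo_tool(moves=[{"dx": 0, "dy": 0, "dz": 0, "wx": 0, "wy": 0, "wz": 0, "fingers": 0.5}, {"dx": 0, "dy": 0, "dz": 0, "wx": 0, "wy": 0, "wz": 0, "fingers": 0.5}, {"dx": 0, "dy": 0, "dz": 0, "wx": 0, "wy": 0, "wz": 0, "fingers": 0.5}, {"dx": 0, "dy": 0, "dz": 0, "wx": 0, "wy": 0, "wz": 0, "fingers": 0.5}, {"dx": 0, "dy": 0, "dz": -0.03, "wx": 0, "wy": 0, "wz": 0, "fingers": 0.5}, {"dx": 0, "dy": 0, "dz": -0.07, "wx": 0, "wy": 0, "wz": 0, "fingers": 0.5}, {"dx": 0, "dy": 0, "dz": -0.12, "wx": 0, "wy": 0, "wz": 0, "fingers": 0.5}, {"dx": 0, "dy": 0, "dz": -0.17, "wx": 0, "wy": 0, "wz": 0, "fingers": 0.5}, {"dx": 0, "dy": 0, "dz": -0.2, "wx": 0, "wy": 0, "wz": 0, "fingers": 0.5}, {"dx": 0, "dy": 0, "dz": -0.2, "wx": 0, "wy": 0, "wz": 0, "fingers": 0.5}])

```text
t: 15.85
position: [0.6083, -0.0505, 0.2412]
orientation: [0.99, -0.138, 0.002, -0.0]
force: [-0.1, -0.4, -0.4]
width: 0.0427
finger_force: 0.0
```

```bash
python3 - <<'E'
from h import *
f=grab('wrist'); save(f,'w4.png'); print(f['s']['position'],f['s']['force'])
E
```

```text
[ 0.60832434 -0.05050322  0.24120292] [-0.09555593 -0.44789083 -0.43183595]
```

View pics/w4.png

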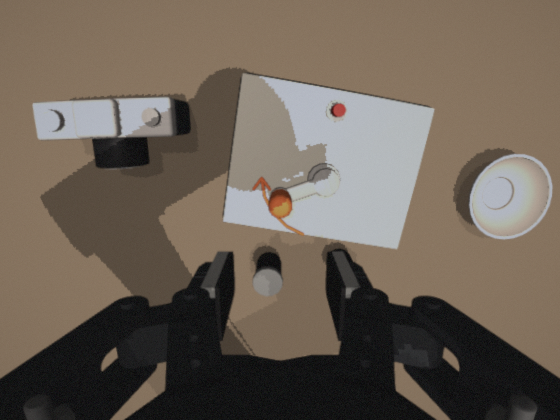

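The pin is up at (339,110) and the crank is free, with its knob at (280,205). The camera, dish and grey canister stand undisturbed, and the green canister is hidden behind the right finger. I'm handing the job in.

```bash
python3 -c "
from workcell import bot
print(bot.close_job())"
```

```text
the job is handed in; nothing more can be done
None
```

The film is rewound: the drag dropped away and the red pin popped up between 3.0 and 3.5 turns; I stopped there, let go of the crank, lifted clear and handed the job in at about 16 s, without touching the camera, dish or canisters, though the green canister was hidden behind a finger in the final picture.

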